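Lock the pressure cooker's bayonet lid

ROBOT

A 6-joint arm with a two-finger parallel gripper is mounted at the origin on the work surface. World frame = base frame: x ahead of the robot, y to its left, z up, the work surface at z = 0. Lengths are in m, angles in rad, forces in N, time in s.
With the tool pointing down it reaches from about 0.325 to 0.925 m from the base axis. Payload 3.1 kg.
Tool frame: the origin (TCP) lies on the centre line of the jaws, within the pads' length; the fingertips stand 22 mm ahead of it and the grasp point (between the pads) lies 3 mm ahead of it; x points along the fingers, z is the direction in which the jaws open and shut, and the axes are right-handed (so a half turn about x gives the same grasp; the last joint's range is limited). The gripper opens to 85 mm and grips with 20 to 120 N. Pads are 22 mm wide; open, the fingers measure 114 mm over their backs; the gripper's body (76 mm by 85 mm) begins 54 mm behind the grasp point. The pads swing forward as they close: fully open they stand 13 mm farther back than shut.
Start: joints at [1.134, 0.217, 1.613, -0, 1.311, -0.112], TCP at [0.199, 0.592, 0.223] pointing down, gripper open.
Joint ranges: [-2.75, 2.75], [-0.78, 2.1], [0.31, 2.55], [-1.13, 4.27], [0.13, 2.63], [-2.58, 2.58]. Speed limits (rad/s): [2.79, 2.79, 3.14, 3.14, 3.14, 3.14].

INTERFACE

Orientations are given as a unit quaternion [w, x, y, z].
In Python, from plant import r gives the robot as it stands.
- The arm moves only by the tool send_rows, never from a script. Its argument "steps" is a list of rows, each a list of 7 numbers: the turn, a rotation vector about the tool's x, y, z as a fraction of full scale, then the shift along the tool's x, y, z as a fraction of full scale, then the closure, from 0 (fully open) to 1 (shut). In form: [[wx, wy, wz, dx, dy, dz, claw], ...]. A call has 1 to 5 rows; each row is the pose to reach, as a shift and turn from the pose measured when the call began, along the tool's axes at that moment; what a row does not reach only later rows make up. Full scale, the value 1, is 500 mm for a shift and 60 degrees for a turn. A row lasts 1/8 s, in which the tool goes at most 62.5 mm and 10.7 degrees, less where a joint would pass 70% of its speed; a pose out of reach is approached as far as the arm can. A call with a number of a shift or a turn outside -1 to 1 is refused whole. A call with a gripper value outside its range is refused whole. The fingers move at their own pace and stop on an object; "squeeze" is the grip in N (left out, the last holds). Time passes only in rows, so rows that repeat a pose let the fingers close. It gives the time, the measured TCP pose, the force and the opening at its end, in the units of the state.
- r.observe(): the state, without advancing time (a new reading comes with each control period).
- r.camera(name): name is "scene" or "top"; returns the picture (400x640x3 uint8, red, green, blue); there is no depth.
- r.get_calibration(name): a dict with "camera_matrix" (3x3 intrinsics, pixels), "k1" (the pictures are not rectified: a ray, as slopes to the right and down, at radius r is drawn at 1 + k1 r^2 times it, then the intrinsics apply), "T" (4x4, takes a point from camera to world coordinates). Camera axes: x right, y down, z forward; pixel columns grow to the right and rows downward; lengths in m; the calibration is good to about 2 mm. A picture is of the moment at which its call begins. get_calibration takes no time and is no camera call.
- r.hand_in(): hands the job in, once; it reports no verdict.
The state is a dict: "clock": time; "joint_positions": joint angles; "dq": joint speeds; "joint_efforts": joint torques, N m; "ee_pos": TCP position; "tcp_rot": TCP orientation; "contact_force": force on the tool from outside, world axes, zero at the start; "wrist_torque": the same for the moment, N m; "opening": finger opening in m.
Only numpy, scipy, OpenCV 4.12 (cv2) and the standard library are available. Lean on these libraries where they do the work, as an engineer would, in place of code of your own. Each camera call takes 0.05 s, during which the arm holds its last target.

TASK

The lid of the pressure cooker lies loose and out of step: turn it back anticlockwise (seen from above) until it drops into its slots, then press it down against its spring seal and, keeping it down, turn it clockwise a quarter-turn to its stop, so that its bar lines up with the pot's two side handles. Let go so that it springs up a little and locks, and leave the tin, bowl, jug and colander where they stand.

Things in the scene. Friction and masses are not known exactly. Their poses are not given: they have to be found in the camera images.
- cooker: Round steel pot, 176 mm across, 98 mm high, fixed to the table. Origin: centre of its underside, z up. Two black side handles stick out along its +y and -y axes to 134 mm from the centre, tops 66 mm above the table. The lid turns about its z axis.
- lid_top (a point): Centre of the flat upper face of the aluminium lid (192 mm disc, skirt outside the pot), z up, moves with the lid; 126 mm above the table at the start. The face is flat but for the bar and a small steel valve (16 mm across, 9 mm high) 60 mm from the centre on the +y side, and may be pressed anywhere: the lid is guided and does not tip.
- lid_bar (a point): Centre of the top of the solid black bar that stands on the lid face, through the lid's centre: 130 mm long along this point's x axis, 16 mm wide, its top 33 mm above the face. It may be pushed from the side or gripped.
- lid_drop (a joint): How far the lid has gone down, m. 0: lugs on top of the hidden ledge (start). About 0.006: dropped into the entry slots, resting on the spring; cannot turn clockwise. 0.014 to 0.019 (bottom stop): pressed deep enough to turn clockwise under the ledge; spring 1200 N/m, so 10 to 16 N, held all the way (let go part-way, it stays at 0.014). About 0.010: sprung up, locked.
- lid_turn (a joint): Turn of the lid, rad, growing clockwise seen from above. Starts at 0.3 to 1.0. Lugs drop in between -0.10 (stop) and 0.05. From about 1.45 to the stop at 1.57 they can rise into the locking pocket. The bar (ends alike) lies along the cooker's x axis at 0 and along its y axis, over the side handles, at 1.57. Friction 0.12 N m: it stays where it is left.
- bean_tin: Closed tin, 74 mm across, 110 mm high, upright and loose; origin at the centre of its underside. Leave alone.
- bowl: White enamel bowl, 160 mm across, 70 mm high, loose; origin at the centre of its underside. Leave alone.
- jug: Glass measuring jug, 100 mm across, 120 mm high, with a handle on its +y side out to 83 mm; loose; origin at the centre of its underside. Leave alone.
- colander: Yellow plastic colander, 230 mm across, 276 mm over its two ears, 100 mm high, loose, left of the cooker; origin at the centre of its underside. Leave alone.

How it is judged:
By the outcome, as a careful person would: the job done as asked, in the order asked, and still so for the second after the job is handed in, with the robot touching nothing.
It also fails if it takes over 64 s, if anything falls off the work surface, if the arm or the gripper's body presses on something with over 40 N, if the wrist force passes 120 N, or if a joint passes its speed limit or range.

## Working session

There is one attempt and no reset: what is moved stays moved. The work goes in short steps, Python scripts to look and compute and a tool call to move; the robot and the scene stay as the last step left them, time stands still between calls to the robot, and variables do not carry over. Pictures are saved under pics/ and viewed, and the job is handed in when it is done.

Besides the shell and the picture viewer there is one more tool, called by a JSON object that holds its "method" and its "body", one argument or row to a line. send_rows: Moves the arm, as the interface text tells. Its arguments: {"type":"object","properties":{"steps":{"type":"array"},"squeeze":{"type":"number"}},"required":["steps"]}

```bash
mkdir -p pics; ls; python3 - <<'E'
from plant import r
import cv2,numpy as np
o=r.observe()
for k,v in o.items(): print(k,np.round(v,4))
for n in ("scene","top"):
    im=r.camera(n); cv2.imwrite(f"pics/{n}0.png",im[:,:,::-1])
    c=r.get_calibration(n); print(n,c)
E
```

```text
pics
clock 0.0
joint_positions [ 1.1338  0.2178  1.6149  0.      1.3113 -0.1122]
dq [ 0.0009 -0.0002  0.     -0.0012 -0.0011 -0.0021]
joint_efforts [ 5.00000e-04 -3.96840e+01 -3.03859e+01 -1.00000e-04  9.70000e-03
  0.00000e+00]
ee_pos [0.1991 0.5916 0.2221]
tcp_rot [ 0.5735 -0.413   0.575   0.4122]
contact_force [-0.02    0.4003  0.3518]
wrist_torque [0.0073 0.0046 0.0121]
opening 0.0854
scene {'camera_matrix': array([[416.56581099,   0.        , 320.05508999],
       [  0.        , 416.56581099, 200.20951706],
       [  0.        ,   0.        ,   1.        ]]), 'k1': -0.08337144754013856, 'T': array([[ 0.78526146,  0.34094371, -0.5168383 ,  1.09385887],
       [ 0.61916018, -0.42935619,  0.65749063, -0.75252737],
       [ 0.00225957, -0.83630775, -0.54825563,  0.74704208],
       [ 0.        ,  0.        ,  0.        ,  1.        ]])}
top {'camera_matrix': array([[401.94657435,   0.        , 320.81665487],
       [  0.        , 401.94657435, 198.14605988],
       [  0.        ,   0.        ,   1.        ]]), 'k1': -0.02925187001624002, 'T': array([[-0.02454025, -0.99268744,  0.11819232,  0.36862909],
       [-0.99965309,  0.0254981 ,  0.00659869,  0.00563285],
       [-0.00956412, -0.11798938, -0.9929688 ,  1.24143659],
       [ 0.        ,  0.        ,  0.        ,  1.        ]])}
```

View pics/scene0.png

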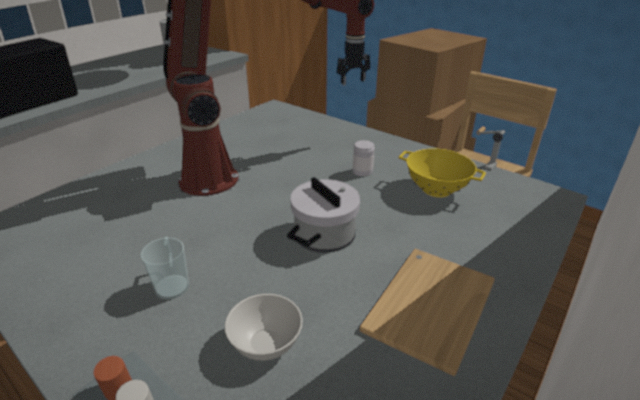

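View pics/top0.png

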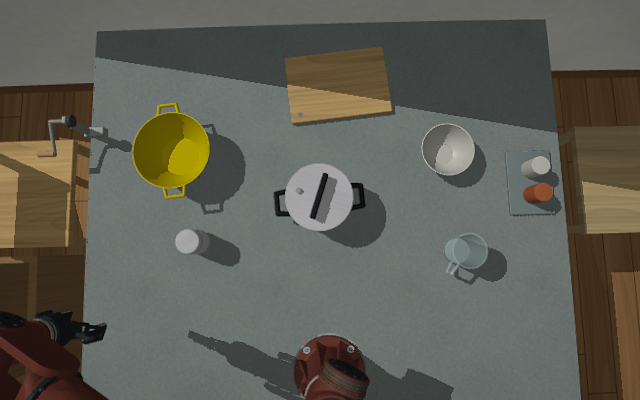

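The top view shows the cooker at about (320,198), its handles at (282,203) and (357,196), and the bar running from (314,217) to (326,176). The valve is at (300,191).

```bash
cat > h.py <<'E'
from plant import r
import cv2,numpy as np
from scipy.spatial.transform import Rotation as R
def ray(n,uv,z):
    c=r.get_calibration(n);K=c["camera_matrix"];T=c["T"]
    uv=np.atleast_2d(np.array(uv,float))
    p=cv2.undistortPoints(uv[:,None,:],K,np.array([c["k1"],0,0,0,0]))[:,0]
    d=np.c_[p,np.ones(len(p))]@T[:3,:3].T
    s=(z-T[2,3])/d[:,2]
    return (T[:3,3]+s[:,None]*d)[:,:2]
def rot(o):
    w,x,y,z=o["tcp_rot"];return R.from_quat([x,y,z,w]).as_matrix()
E
python3 - <<'E'
from h import *
im=cv2.imread("pics/top0.png")
g=cv2.cvtColor(im,cv2.COLOR_BGR2GRAY)
big=cv2.resize(im[150:250,250:390],None,fx=5,fy=5,interpolation=cv2.INTER_CUBIC);cv2.imwrite("pics/crop0.png",big)
im2=cv2.imread("pics/scene0.png")
cv2.imwrite("pics/crop1.png",cv2.resize(im2[160:260,270:380],None,fx=5,fy=5,interpolation=cv2.INTER_CUBIC))
m=(g<45).astype(np.uint8)
n,l,s,c=cv2.connectedComponentsWithStats(m)
for i in range(1,n):
    x,y,w,h,a=s[i]
    if 260<c[i][0]<380 and 140<c[i][1]<260 and a>15: print(i,s[i],c[i])
E
```

```text
28 [311 173  17  46 236] [318.90254237 195.33474576]
33 [351 183  14  28 202] [358.95049505 195.96534653]
35 [274 190  16  26 165] [279.17575758 203.66060606]
```

View pics/crop0.png

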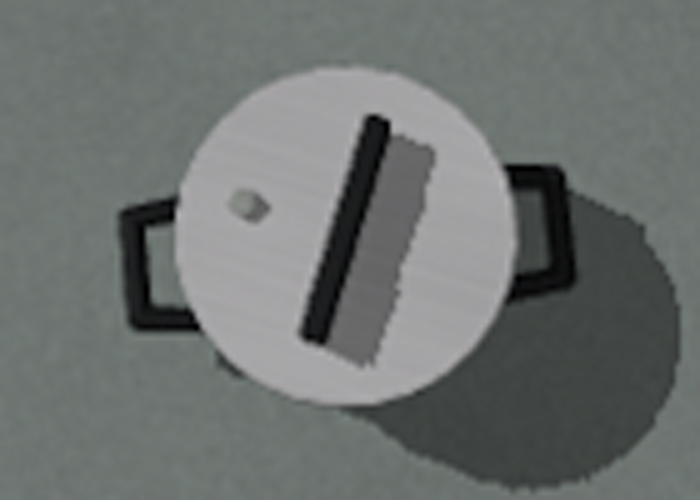

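View pics/crop1.png

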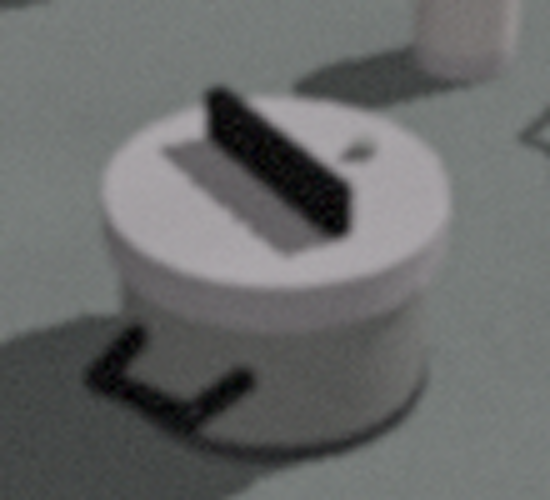

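Crop: the lid is a light disc with a dark bar, about 17° clockwise of image-up. The outer handle edges run from (120,212) to (135,328) and from (560,168) to (575,285) in crop pixels. Next I'll convert these to positions.

```bash
cat > meas.py <<'E'
from h import *
def lidbar(im,zf):
    g=cv2.cvtColor(im,cv2.COLOR_BGR2GRAY)
    m=(g<45).astype(np.uint8); n,l,s,c=cv2.connectedComponentsWithStats(m)
    return g,m,l,s,c
if __name__=="__main__":
    im=cv2.imread("pics/top0.png")
    g,m,l,s,c=lidbar(im,0.126)
    ys,xs=np.where(l==28); P=ray("top",np.c_[xs,ys],0.159)
    rc=cv2.minAreaRect((P*1000).astype(np.float32)); print("bar rect mm",rc)
    mu=P.mean(0);w,v=np.linalg.eigh(np.cov((P-mu).T)); a=v[:,1]*np.sign(v[0,1]); print("bar mean",mu,"dir deg",np.degrees(np.arctan2(a[1],a[0])))
    # ends
    print("ends",ray("top",[[250+377/5-.4,150+117/5-.4],[250+315/5-.4,150+340/5-.4]],.159))
    # lid disc
    hsv=cv2.cvtColor(im,cv2.COLOR_BGR2HSV)
    lm=np.zeros_like(g); lm[140:260,250:390]=(g[140:260,250:390]>125)*1
    lm=cv2.morphologyEx(lm,cv2.MORPH_OPEN,np.ones((3,3)))
    cn=max(cv2.findContours(lm,cv2.RETR_EXTERNAL,cv2.CHAIN_APPROX_NONE)[0],key=cv2.contourArea)
    h=cv2.convexHull(cn)[:,0]; Q=ray("top",h,.126)*1000
    print("lid circle",cv2.minEnclosingCircle(Q.astype(np.float32)),cv2.fitEllipse(Q.astype(np.float32)))
    H=[ray("top",np.argwhere(l==k)[:,::-1],.062) for k in (33,35)]
    print("handles",[x.mean(0) for x in H])
    cor=np.array([[120,212],[135,328],[575,285],[560,168]])/5+[250,150]-.4
    C=ray("top",cor,.066); print(C)
    e=(C[0]+C[1]-C[2]-C[3]); print("mid",C.mean(0),"yaxis deg",np.degrees(np.arctan2(e[1],e[0])),"span",np.linalg.norm(e)/2)
    for d in (C[0]-C[1],C[3]-C[2]): print("xdir",np.degrees(np.arctan2(d[1],d[0])))
E
python3 meas.py
```

```text
bar rect mm ((505.6431884765625, 17.460371017456055), (14.301543235778809, 126.41177368164062), 71.54119110107422)
bar mean [0.50541588 0.01779005] dir deg -18.258924742571672
ends [[ 5.66349166e-01 -2.99389763e-04]
 [ 4.45213617e-01  3.62793478e-02]]
lid circle ((507.1540832519531, 19.502532958984375), 96.16362762451172) ((507.12786865234375, 19.542823791503906), (190.09291076660156, 191.6566619873047), 80.61156463623047)
handles [array([ 0.5126765 , -0.09934685]), array([0.49584051, 0.13686284])]
[[ 0.53040705  0.15248067]
 [ 0.46148942  0.14440135]
 [ 0.48025443 -0.11444123]
 [ 0.54992618 -0.1081795 ]]
mid [0.50551927 0.01856532] yaxis deg 94.2147261857435 span 0.26045574522587167
xdir 6.686356802362207
xdir 5.135652594843855
```

```bash
python3 - <<'E'
from h import *
o=r.observe();M=rot(o);print(np.round(M,3)); print("z yaw",np.degrees(np.arctan2(M[1,2],M[0,2])))
T=np.array([.506,.0185,.25])
print("shift tool/0.5",M.T@(T-o["ee_pos"])/.5)
E
```

```text
[[-0.001 -0.948  0.319]
 [-0.002  0.319  0.948]
 [-1.     0.    -0.002]]
z yaw 71.39081820768884
shift tool/0.5 [-0.05397974 -0.94752177 -0.89056558]
```

{"method": "send_rows", "body": {
  "steps": [
    [0,0,0,-0.054,-0.948,-0.891,0.3],
    [0,0,0,-0.054,-0.948,-0.891,0.3],
    [0,0,0,-0.054,-0.948,-0.891,0.3],
    [0,0,0,-0.054,-0.948,-0.891,0.3],
    [0,0,0,-0.054,-0.948,-0.891,0.3]
  ],
  "squeeze": 40
}}

```text
clock: 0.72
ee_pos: [0.3469, 0.315, 0.2359]
tcp_rot: [0.573, -0.413, 0.575, 0.412]
contact_force: [0.7, 0.3, 0.4]
opening: 0.06
```

```bash
cat > go.py <<'E'
from h import *
import sys
a=[float(x) for x in sys.argv[1:5]]  # x y z zyaw(deg)
o=r.observe();M=rot(o);y=np.radians(a[3])
z=np.array([np.cos(y),np.sin(y),0]);x=np.array([0,0,-1.]);G=np.c_[x,np.cross(z,x),z]
rv=R.from_matrix(M.T@G).as_rotvec()
print("t",o["clock"],"pos",np.round(o["ee_pos"],4),"zyaw",np.round(np.degrees(np.arctan2(M[1,2],M[0,2])),2),"open",round(o["opening"],4),"F",np.round(o["contact_force"],2),"Tq",np.round(o["wrist_torque"],2),"q",np.round(o["joint_positions"],2))
print("row",np.round(rv/np.radians(60),4),np.round(M.T@(np.array(a[:3])-o["ee_pos"])/.5,4))
E
python3 go.py .506 .0185 .25 71.7
```

```text
t 0.725 pos [0.3469 0.315  0.2359] zyaw 71.42 open 0.06 F [0.74 0.29 0.42] Tq [-0.02 -0.03 -0.  ] q [ 0.59 -0.14  1.95 -0.    1.32 -0.66]
row [-0.0046 -0.0023 -0.0002] [-0.0272 -0.4905 -0.4608]
```

{"method": "send_rows", "body": {
  "steps": [
    [0,0,0,-0.027,-0.49,-0.461,0.3],
    [0,0,0,-0.027,-0.49,-0.461,0.3],
    [0,0,0,-0.027,-0.49,-0.461,0.3],
    [0,0,0,-0.027,-0.49,-0.461,0.3],
    [0,0,0,-0.027,-0.49,-0.461,0.3]
  ]
}}

```text
clock: 1.35
ee_pos: [0.4938, 0.0395, 0.2486]
tcp_rot: [0.574, -0.413, 0.575, 0.412]
contact_force: [0.3, 1.3, -0.1]
opening: 0.0597
```

{"method": "send_rows", "body": {
  "steps": [
    [0,0,0,0,0,0,0.3]
  ]
}}

```text
clock: 1.48
ee_pos: [0.4951, 0.0358, 0.2486]
tcp_rot: [0.575, -0.412, 0.576, 0.41]
contact_force: [0.6, -0.3, -0.3]
opening: 0.0597
```

```bash
python3 go.py .506 .0185 .19 71.7
```

```text
t 1.475 pos [0.4951 0.0358 0.2486] zyaw 71.05 open 0.0597 F [ 0.58 -0.28 -0.31] Tq [-0.    0.01  0.01] q [-0.07 -0.08  1.88 -0.    1.34 -1.31]
row [-0.0108 -0.0028  0.0002] [ 0.1172 -0.0318 -0.0254]
```

{"method": "send_rows", "body": {
  "steps": [
    [-0.01,0,0,0.05,-0.032,-0.025,0.3],
    [-0.01,0,0,0.117,-0.032,-0.025,0.3],
    [-0.01,0,0,0.117,-0.032,-0.025,0.3],
    [-0.01,0,0,0.117,-0.032,-0.025,0.3]
  ]
}}

```text
clock: 1.98
ee_pos: [0.5062, 0.0195, 0.1908]
tcp_rot: [0.572, -0.415, 0.574, 0.414]
contact_force: [-0.0, 0.3, -0.3]
opening: 0.06
```

```bash
python3 go.py .506 .0185 .151 71.7; python3 - <<'E'
from h import *
cv2.imwrite("pics/s1.png",cv2.resize(r.camera("scene")[120:260,250:420,::-1],None,fx=4,fy=4,interpolation=cv2.INTER_CUBIC))
cv2.imwrite("pics/t1.png",cv2.resize(r.camera("top")[130:260,240:400,::-1],None,fx=4,fy=4,interpolation=cv2.INTER_CUBIC))
E
```

```text
t 1.975 pos [0.5062 0.0195 0.1908] zyaw 71.72 open 0.06 F [-0.04  0.31 -0.31] Tq [ 0.06  0.02 -0.03] q [-0.1  -0.01  1.92 -0.    1.23 -1.35]
row [ 0.0003 -0.0024  0.0006] [ 0.0796 -0.0001 -0.0018]
```

View pics/s1.png

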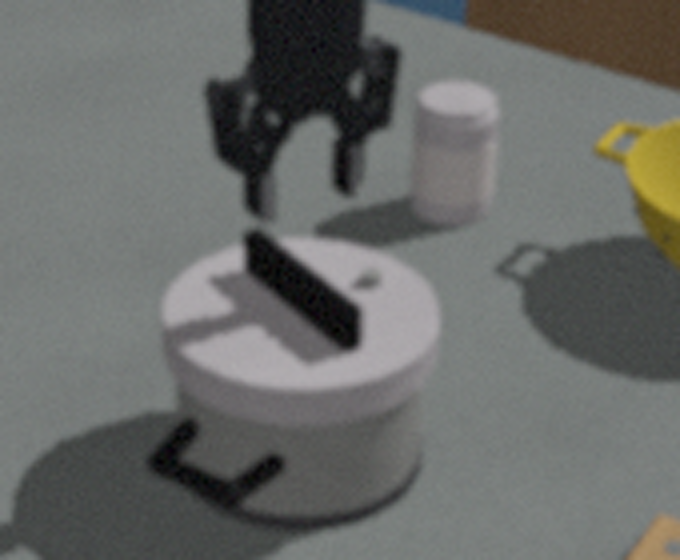

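View pics/t1.png

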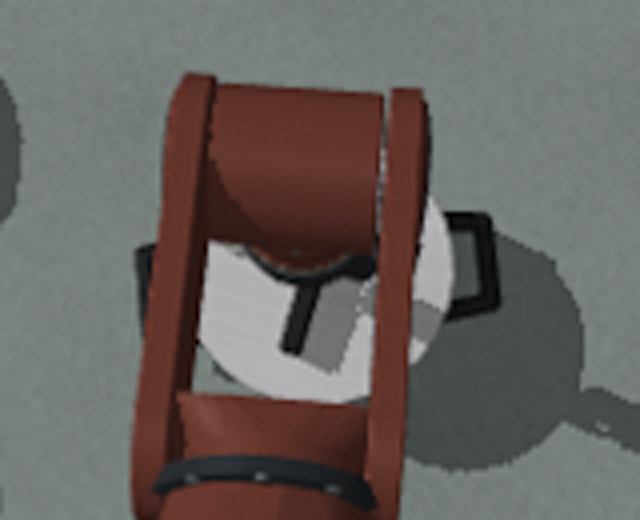

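The scene view shows the fingertips at (258,210) and (347,185), above and either side of the bar, whose centre is about (305,285). The jaws straddle it squarely, so I'll descend.

{"method": "send_rows", "body": {
  "steps": [
    [0,0,0,0.03,0,-0.002,0.3],
    [0,0,0,0.06,0,-0.002,0.3],
    [0,0,0,0.078,0,-0.002,0.3],
    [0,0,0,0.078,0,-0.002,0.3]
  ]
}}

```text
clock: 2.58
ee_pos: [0.5057, 0.0182, 0.1512]
tcp_rot: [0.572, -0.415, 0.574, 0.414]
contact_force: [0.8, -0.4, 0.2]
opening: 0.06
```

```bash
python3 go.py .506 .0185 .151 71.7; python3 - <<'E'
from h import *
cv2.imwrite("pics/s2.png",cv2.resize(r.camera("scene")[120:260,250:420,::-1],None,fx=4,fy=4,interpolation=cv2.INTER_CUBIC))
E
```

```text
t 2.575 pos [0.5057 0.0182 0.1512] zyaw 71.7 open 0.06 F [ 0.83 -0.37  0.23] Tq [0.01 0.02 0.02] q [-0.1   0.04  1.95 -0.    1.15 -1.35]
row [ 0.0001 -0.0027 -0.0001] [ 0.0004 -0.0004  0.0007]
```

View pics/s2.png

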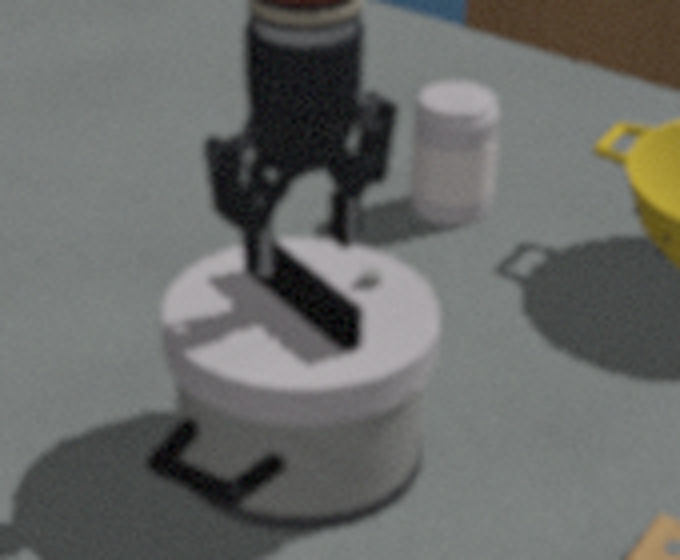

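```bash
python3 - <<'E'
from h import *
c=r.get_calibration("scene");T=np.linalg.inv(c["T"])
def pr(p):
    q=T[:3,:3]@np.array(p)+T[:3,3]
    return cv2.projectPoints(q[None],np.zeros(3),np.zeros(3),c["camera_matrix"],np.array([c["k1"],0,0,0,0.]))[0].ravel()
f=lambda p:(pr(p)-[250,120])*4
z=np.array([np.cos(np.radians(71.7)),np.sin(np.radians(71.7)),0])
C=np.array([.506,.0185,0])
for h in(.129,.14,.15):print(h,f(C+[0,0,h]-.03*z),f(C+[0,0,h]+.03*z))
b=np.array([-z[1],z[0],0])
print("bar ends",f(C+[0,0,.159]-.065*b),f(C+[0,0,.159]+.065*b),f(C+[0,0,.126]-.065*b))
E
```

```text
0.129 [264.57783186 312.65009767] [336.6429282 287.0203724]
0.14 [264.53117986 299.03837256] [336.97077493 273.60399627]
0.15 [264.48848986 286.53798332] [337.27123279 261.286756  ]
bar ends [357.19173012 305.70078386] [249.99218029 222.61487552] [355.819593   347.52099658]
```

The jaws are centred on the bar as projected, so I'll close on it.

{"method": "send_rows", "body": {
  "steps": [
    [0,0,0,0,0,0,0.6],
    [0,0,0,0,0,0,0.8],
    [0,0,0,0,0,0,0.9],
    [0,0,0,0,0,0,0.9],
    [0,0,0,0,0,0,0.9]
  ],
  "squeeze": 40
}}

```text
clock: 3.25
ee_pos: [0.5064, 0.0182, 0.1522]
tcp_rot: [0.573, -0.415, 0.574, 0.413]
contact_force: [0.3, 0.3, -0.6]
opening: 0.0083
```

```bash
python3 go.py .506 .0185 .151 71.7; python3 - <<'E'
from h import *
cv2.imwrite("pics/s3.png",cv2.resize(r.camera("scene")[120:260,250:420,::-1],None,fx=4,fy=4,interpolation=cv2.INTER_CUBIC))
E
```

```text
t 3.25 pos [0.5064 0.0182 0.1522] zyaw 71.7 open 0.0083 F [ 0.27  0.27 -0.64] Tq [ 0.06  0.   -0.  ] q [-0.1   0.04  1.95 -0.    1.15 -1.35]
row [ 0.0001 -0.0024  0.0016] [0.0023 0.0011 0.0004]
```

View pics/s3.png

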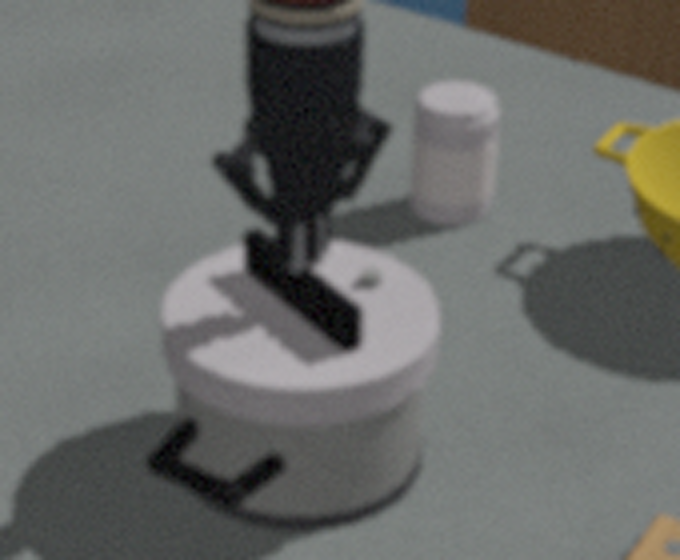

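The opening went to 8 mm, so the fingers missed the 16 mm bar. The tips at (300,268) appear to sit level with the bar's top edge. I'll check the heights by triangulation across both views, and check the finger position against the starting pictures.

```bash
cat >> h.py <<'E'
def proj(n,p):
    c=r.get_calibration(n);T=np.linalg.inv(c["T"]);q=np.atleast_2d(p)@T[:3,:3].T+T[:3,3]
    return cv2.projectPoints(q,np.zeros(3),np.zeros(3),c["camera_matrix"],np.array([c["k1"],0,0,0,0.]))[0][:,0]
def tri(a,b):
    P=[];
    def od(n,uv):
        c=r.get_calibration(n)
        return cv2.undistortPoints(np.array([[uv]],float),c["camera_matrix"],np.array([c["k1"],0,0,0,0.]))[0,0],np.linalg.inv(c["T"])[:3]
    (x1,P1),(x2,P2)=od("scene",a),od("top",b)
    X=cv2.triangulatePoints(P1,P2,x1,x2)[:,0];X=X[:3]/X[3]
    return X,proj("scene",X)[0]-a
E
python3 - <<'E'
from h import *
print("far end",tri((270+217/5-.4,160+90/5-.4),(250+377/5-.4,150+117/5-.4)))
print("near end",tri((270+340/5-.4,160+184/5-.4),(250+315/5-.4,150+338/5-.4)))
print("valve",tri((270+362/5-.4,160+140/5-.4),(250+243/5-.4,150+203/5-.4)))
im=cv2.imread("pics/scene0.png"); cv2.imwrite("pics/c2.png",cv2.resize(im[0:100,310:400],None,fx=6,fy=6,interpolation=cv2.INTER_CUBIC))
im=cv2.imread("pics/top0.png"); cv2.imwrite("pics/c3.png",cv2.resize(im[290:400,0:130],None,fx=5,fy=5,interpolation=cv2.INTER_CUBIC))
P=np.array([.1991,.5916,.2221]);z=np.array([.319,.948,0])
for s in(-1,0,1):
  for h in (0,.013,.022): print(s,h,(proj("scene",P+z*s*.0427-[0,0,h])-[310,0])*6,(proj("top",P+z*s*.0427-[0,0,h])-[0,290])*5)
E
```

```text
far end (array([ 0.53390231, -0.02087891,  0.21784816]), array([11.80596251, -1.92417515]))
near end (array([0.47851267, 0.05886716, 0.09070117]), array([-11.46091423,   0.62087745]))
valve (array([0.52364688, 0.07473892, 0.1326081 ]), array([ 0.39365669, -0.05402497]))
-1 0 [[202.90121211 539.02398456]] [[542.62923034 172.32211326]]
-1 0.013 [[202.27919187 558.36373943]] [[556.2013748  167.41970075]]
-1 0.022 [[201.85062912 571.66524469]] [[565.40156134 164.09600941]]
0 0 [[255.46492951 527.89960897]] [[464.45272597 145.56839358]]
0 0.013 [[254.64195581 547.03962827]] [[478.9465004  141.02451282]]
0 0.022 [[254.07486308 560.20508911]] [[488.77257369 137.94344669]]
1 0 [[306.71971411 517.10067615]] [[386.86599295 118.9104647 ]]
1 0.013 [[305.70675258 536.04280295]] [[402.26298015 114.72227592]]
1 0.022 [[305.00866216 549.0734395 ]] [[412.70266903 111.88194117]]
```

View pics/c2.png

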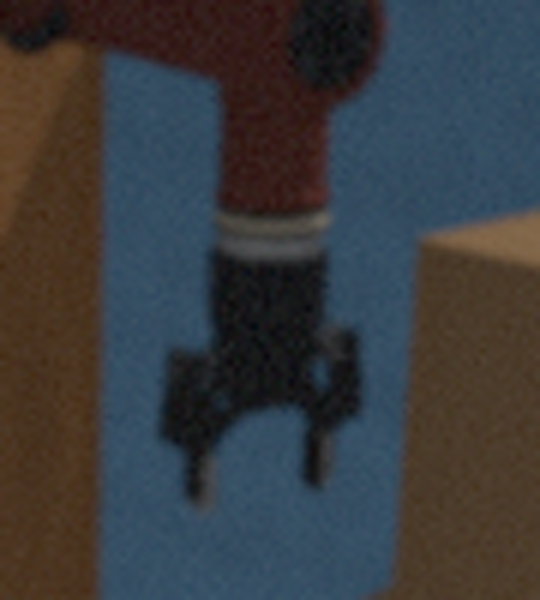

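View pics/c3.png

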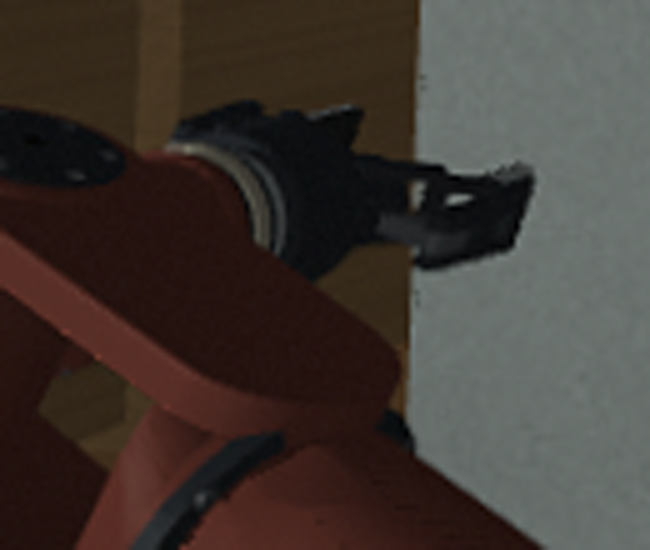

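```bash
python3 - <<'E'
from h import *
print("tip start",tri((310+203/6-.4,505/6-.4),(522/5-.4,290+205/5-.4)))
print("+x end",tri((270+345/5-.4,160+184/5-.4),(250+377/5-.4,150+117/5-.4)))
print("-x end",tri((270+217/5-.4,160+90/5-.4),(250+315/5-.4,150+338/5-.4)))
print("expected near tip",np.array([.1991,.5916,.2221])-.0427*np.array([.319,.948,0])-[0,0,.009])
from scipy.spatial.transform import Rotation as R
E
```

```text
tip start (array([0.17750613, 0.55271425, 0.24380978]), array([-0.87668366,  0.13139048]))
+x end (array([ 0.56584107, -0.0008793 ,  0.15794953]), array([ 0.34013065, -0.04426571]))
-x end (array([0.44705518, 0.036774  , 0.15454534]), array([-0.20746585,  0.01904832]))
expected near tip [0.1854787 0.5511204 0.2131   ]
```

The cameras agree on the bar: its top is at z of about 0.156 to 0.158. The fingertip triangulates about 30 mm higher than the reported TCP implies. I'll measure the tips at the current pose from the zoomed scene view.

```bash
python3 - <<'E'
from h import *
im=r.camera("scene"); cv2.imwrite("pics/s4.png",cv2.resize(im[150:210,290:360,::-1],None,fx=9,fy=9,interpolation=cv2.INTER_CUBIC))
for z in (.126,.13,.14,.15,.155,.16,.165): print(z,((proj("scene",[.506-.0013,.0182-.004,z])-[290,150])*9+4)[0])
b=np.array([.95,-.312,0])*.065;n=np.array([.312,.95,0])*.008
for h in (.126,.158): print(h,((proj("scene",[np.array([.506,.0185,h])+s*b+t*n for s in(-1,1) for t in (-1,1)])-[290,150])*9+4).round())
E
```

```text
0.126 [309.34011975 421.01907459]
0.13 [309.43610484 410.01772926]
0.14 [309.67745309 382.33040318]
0.15 [309.92079442 354.37786043]
0.155 [310.04321786 340.30118395]
0.16 [310.166146   326.15706121]
0.165 [310.28958101 311.9451079 ]
0.126 [[186. 332.]
 [228. 318.]
 [423. 524.]
 [467. 507.]]
0.158 [[185. 245.]
 [227. 231.]
 [426. 433.]
 [470. 416.]]
```

View pics/s4.png

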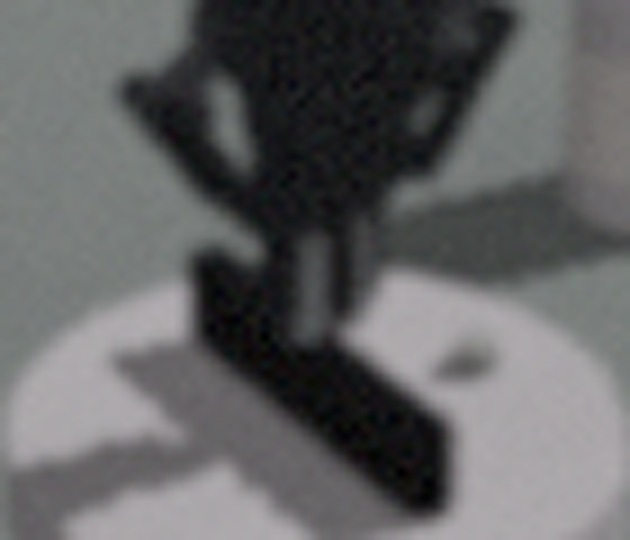

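The fingertip bottom is at (310,340), so z is about 0.157, right at the bar's top edge. The real tips stand about 27 mm higher than the stated geometry gives. I'll open, go deeper with a check on the force, and grip again.

{"method": "send_rows", "body": {
  "steps": [
    [0,0,0,0,0,0,0.45],
    [0,0,0,0,0,0,0.45],
    [0,0,0,0.02,0,0,0.45],
    [0,0,0,0.04,0,0,0.45],
    [0,0,0,0.04,0,0,0.45]
  ]
}}

```text
clock: 3.98
ee_pos: [0.505, 0.0182, 0.1303]
tcp_rot: [0.572, -0.414, 0.574, 0.414]
contact_force: [-0.5, -0.4, -0.1]
opening: 0.0469
```

```bash
python3 go.py .506 .0185 .126 71.7; python3 - <<'E'
from h import *
im=r.camera("scene"); cv2.imwrite("pics/s5.png",cv2.resize(im[150:210,290:360,::-1],None,fx=9,fy=9,interpolation=cv2.INTER_CUBIC))
E
```

```text
t 3.975 pos [0.505  0.0182 0.1303] zyaw 71.7 open 0.0469 F [-0.54 -0.35 -0.12] Tq [-0.03  0.05  0.06] q [-0.1   0.07  1.97 -0.    1.11 -1.35]
row [ 0.     -0.0031 -0.0018] [ 0.0086 -0.0018  0.0011]
```

View pics/s5.png

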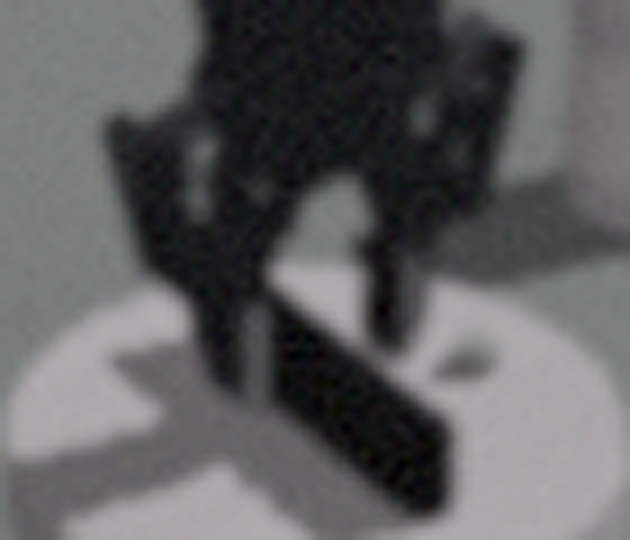

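The picture shows the jaws clearly straddling the bar, with the near tip at (255,400) and the far tip at (395,350). I'll go 4 mm lower and close.

{"method": "send_rows", "body": {
  "steps": [
    [0,0,0,0.006,0,0.001,0.45],
    [0,0,0,0.006,0,0.001,0.7],
    [0,0,0,0.006,0,0.001,0.9],
    [0,0,0,0.006,0,0.001,0.9],
    [0,0,0,0.006,0,0.001,0.9]
  ],
  "squeeze": 40
}}

```text
clock: 4.65
ee_pos: [0.5053, 0.0174, 0.1283]
tcp_rot: [0.571, -0.415, 0.575, 0.413]
contact_force: [-2.7, -4.0, 1.9]
opening: 0.0148
```

```bash
python3 go.py .506 .0185 .126 94.7; python3 - <<'E'
from h import *
im=r.camera("scene"); cv2.imwrite("pics/s6.png",cv2.resize(im[150:210,290:360,::-1],None,fx=9,fy=9,interpolation=cv2.INTER_CUBIC))
E
```

```text
t 4.65 pos [0.5053 0.0174 0.1283] zyaw 71.73 open 0.0148 F [-2.72 -4.02  1.86] Tq [-0.58  0.35  0.01] q [-0.1   0.07  1.97 -0.01  1.1  -1.35]
row [-0.3828 -0.0053 -0.002 ] [ 0.0045 -0.0006  0.0026]
```

View pics/s6.png

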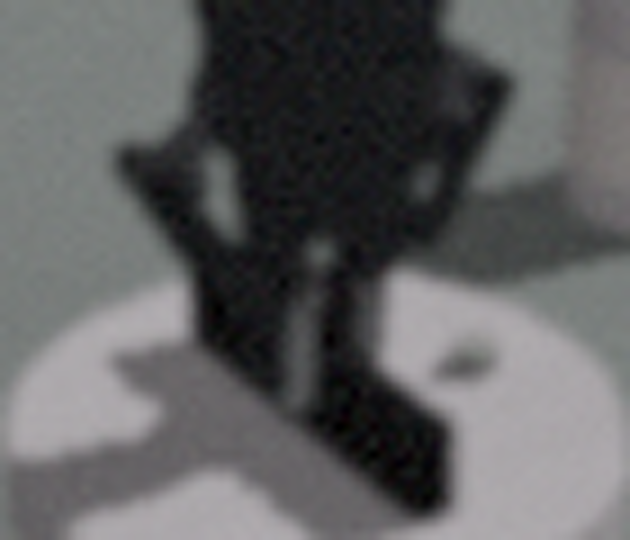

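Gripped, with the opening at 14.8 mm. Now I'll turn anticlockwise with a slight downward bias.

{"method": "send_rows", "body": {
  "steps": [
    [-0.1,0,0,0.002,0,0.001,0.9],
    [-0.2,0,0,0.004,0,0.001,0.9],
    [-0.3,0,0,0.006,0,0.001,0.9],
    [-0.3,0,0,0.006,0,0.001,0.9]
  ]
}}

```text
clock: 5.2
ee_pos: [0.505, 0.0168, 0.1273]
tcp_rot: [0.498, -0.5, 0.504, 0.498]
contact_force: [-8.5, -3.1, 10.7]
opening: 0.0152
```

```bash
python3 go.py .506 .0185 .120 95.5
```

```text
t 5.2 pos [0.505  0.0168 0.1273] zyaw 89.75 open 0.0152 F [-8.54 -3.11 10.73] Tq [-0.46  0.95  0.03] q [-0.1   0.07  1.97 -0.01  1.1  -1.66]
row [-0.0958 -0.0065 -0.0046] [ 0.0145 -0.0021  0.0035]
```

{"method": "send_rows", "body": {
  "steps": [
    [-0.03,0,0,0.002,0.001,0,0.9],
    [-0.06,0,0,0.003,0.002,0,0.9],
    [-0.08,0,0,0.003,0.002,0,0.9],
    [-0.08,0,0,0.004,0.002,0,0.9]
  ]
}}

```text
clock: 5.7
ee_pos: [0.5051, 0.0166, 0.1254]
tcp_rot: [-0.477, 0.521, -0.482, -0.518]
contact_force: [4.7, -1.8, -3.5]
opening: 0.0152
```

```bash
python3 go.py .506 .0185 .120 95.5
```

```text
t 5.7 pos [0.5051 0.0166 0.1254] zyaw 94.57 open 0.0152 F [ 4.68 -1.82 -3.49] Tq [-0.12 -0.51 -0.05] q [-0.1   0.07  1.97 -0.01  1.1  -1.75]
row [-0.0154 -0.0069 -0.0026] [ 0.0107 -0.0022  0.0037]
```

The vertical force has reversed to −3.5 N, so the lid now hangs from the grip and its lugs are over the slots. I'll release it so it drops by itself, then check.

{"method": "send_rows", "body": {
  "steps": [
    [0,0,0,0,0,0,0.65],
    [0,0,0,0,0,0,0.65],
    [0,0,0,0,0,0,0.65]
  ]
}}

```text
clock: 6.08
ee_pos: [0.5045, 0.0168, 0.1251]
tcp_rot: [-0.477, 0.521, -0.482, -0.519]
contact_force: [0.2, -0.7, 0.0]
opening: 0.0297
```

```bash
python3 go.py .505 .0185 .120 94.6; python3 - <<'E'
from h import *
im=r.camera("scene"); cv2.imwrite("pics/s7.png",cv2.resize(im[150:210,290:360,::-1],None,fx=9,fy=9,interpolation=cv2.INTER_CUBIC))
im=r.camera("top"); cv2.imwrite("pics/t7.png",cv2.resize(im[150:250,250:390,::-1],None,fx=5,fy=5,interpolation=cv2.INTER_CUBIC))
E
```

```text
t 6.075 pos [0.5045 0.0168 0.1251] zyaw 94.59 open 0.0297 F [ 0.21 -0.68  0.01] Tq [-0.03 -0.03  0.06] q [-0.1   0.07  1.97 -0.01  1.1  -1.75]
row [-0.0001 -0.0066 -0.0037] [ 0.0102 -0.0012  0.0033]
```

View pics/s7.png

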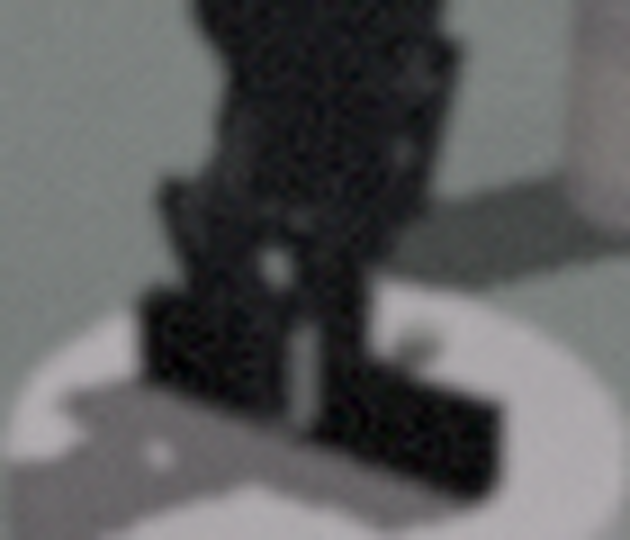

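View pics/t7.png

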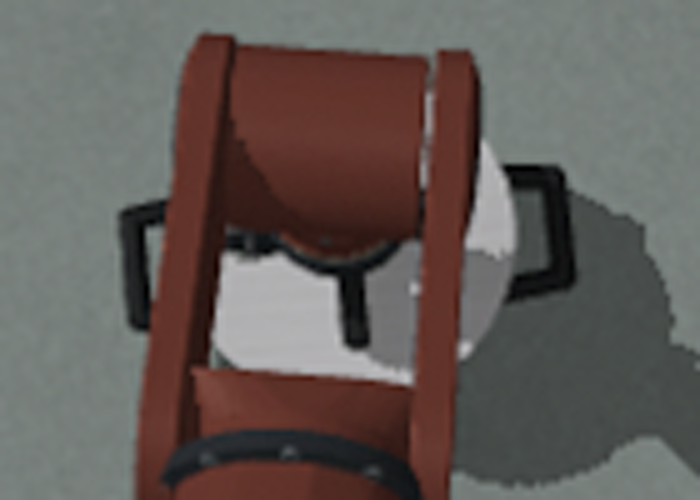

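The far rim of the lid moved from y≈268 to y≈285 in the crop, which is about 6 mm, so the lid has dropped into its slots. I'll re-grip slightly lower with a firmer squeeze.

{"method": "send_rows", "body": {
  "steps": [
    [0,0,0,0.008,0,0.001,0.65],
    [0,0,0,0.009,0,0.001,0.65],
    [0,0,0,0.009,0,0.001,0.9],
    [0,0,0,0.009,0,0.001,0.9],
    [0,0,0,0.009,0,0.001,0.9]
  ],
  "squeeze": 70
}}

```text
clock: 6.8
ee_pos: [0.5045, 0.0166, 0.1207]
tcp_rot: [-0.477, 0.521, -0.483, -0.518]
contact_force: [-0.5, -3.8, -0.3]
opening: 0.0148
```

```bash
python3 go.py .505 .0175 .110 94.6
```

```text
t 6.8 pos [0.5045 0.0166 0.1207] zyaw 94.58 open 0.0148 F [-0.5  -3.83 -0.28] Tq [-0.49  0.2  -0.12] q [-0.1   0.08  1.98 -0.01  1.09 -1.75]
row [-0.0003 -0.0078 -0.0037] [ 0.0214 -0.0012  0.0019]
```

{"method": "send_rows", "body": {
  "steps": [
    [0,0,0,0.01,0,0,0.9],
    [0,0,0,0.018,0,0,0.9],
    [0,0,0,0.025,0,0,0.9],
    [0,0,0,0.027,0,0,0.9],
    [0,0,0,0.027,0,0,0.9]
  ]
}}

```text
clock: 7.42
ee_pos: [0.5046, 0.0165, 0.1093]
tcp_rot: [-0.476, 0.521, -0.483, -0.519]
contact_force: [-6.3, -2.0, 14.0]
opening: 0.0149
```

```bash
python3 go.py .505 .0175 .105 94.6
```

```text
t 7.425 pos [0.5046 0.0165 0.1093] zyaw 94.58 open 0.0149 F [-6.34 -2.   14.04] Tq [-0.15  1.22 -0.07] q [-0.1   0.1   1.98 -0.01  1.07 -1.75]
row [-0.0003 -0.0076 -0.0045] [ 0.0085 -0.0009  0.0019]
```

Pressed 11.4 mm at 14 N, which puts the drop at about 0.017. Now I'll turn clockwise while holding it down.

{"method": "send_rows", "body": {
  "steps": [
    [0.06,0,0,0.005,0,0,0.9],
    [0.14,0,0,0.005,0,0,0.9],
    [0.22,0,0,0.005,0,0,0.9],
    [0.3,0,0,0.005,0,0,0.9],
    [0.35,0,0,0.005,0,0,0.9]
  ]
}}

```text
clock: 8.05
ee_pos: [0.5048, 0.0174, 0.109]
tcp_rot: [0.564, -0.424, 0.569, 0.422]
contact_force: [-7.8, 0.0, 15.7]
opening: 0.0144
```

```bash
python3 go.py .505 .0175 .107 4.6
```

```text
t 8.05 pos [0.5048 0.0174 0.109 ] zyaw 73.51 open 0.0144 F [-7.77  0.03 15.73] Tq [0.24 1.15 0.11] q [-0.1   0.1   1.98 -0.01  1.07 -1.38]
row [ 1.1485 -0.008   0.0024] [ 0.004  -0.0003  0.0004]
```

{"method": "send_rows", "body": {
  "steps": [
    [0.1,0,0,0.005,0,0,0.9],
    [0.2,0,0,0.005,0,0,0.9],
    [0.3,0,0,0.005,0,0,0.9],
    [0.4,0,0,0.005,0,0,0.9],
    [0.45,0,0,0.005,0,0,0.9]
  ]
}}

```text
clock: 8.68
ee_pos: [0.5054, 0.0183, 0.109]
tcp_rot: [0.648, -0.28, 0.652, 0.278]
contact_force: [-6.2, 0.7, 14.6]
opening: 0.0148
```

```bash
python3 go.py .505 .0175 .107 4.6; python3 - <<'E'
from h import *
im=r.camera("scene"); cv2.imwrite("pics/s8.png",cv2.resize(im[150:230,280:370,::-1],None,fx=7,fy=7,interpolation=cv2.INTER_CUBIC))
E
```

```text
t 8.675 pos [0.5054 0.0183 0.109 ] zyaw 46.43 open 0.0148 F [-6.16  0.65 14.65] Tq [0.25 1.01 0.12] q [-0.1   0.1   1.98 -0.01  1.07 -0.91]
row [ 0.6972 -0.0057  0.0028] [ 0.0039 -0.0004 -0.0017]
```

View pics/s8.png

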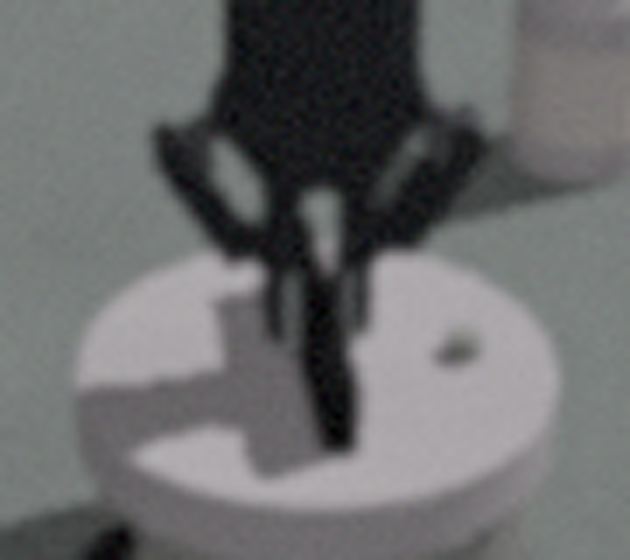

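The bar, from (310,270) to (340,440), has turned with the jaws and the lid is low. I'll carry on towards the stop.

{"method": "send_rows", "body": {
  "steps": [
    [0.1,0,0,0.005,0,0,0.9],
    [0.2,0,0,0.005,0,0,0.9],
    [0.3,0,0,0.005,0,0,0.9],
    [0.4,0,0,0.005,0,0,0.9],
    [0.48,0,0,0.005,0,0,0.9]
  ]
}}

```text
clock: 9.35
ee_pos: [0.5065, 0.0189, 0.1091]
tcp_rot: [0.698, -0.109, 0.7, 0.106]
contact_force: [-5.8, -0.2, 14.8]
opening: 0.0149
```

```bash
python3 go.py .505 .0175 .107 4.6
```

```text
t 9.35 pos [0.5065 0.0189 0.1091] zyaw 17.45 open 0.0149 F [-5.84 -0.24 14.77] Tq [0.08 0.91 0.11] q [-0.1   0.1   1.98 -0.01  1.06 -0.4 ]
row [ 0.2142 -0.0031  0.0035] [ 0.0041 -0.0017 -0.0036]
```

{"method": "send_rows", "body": {
  "steps": [
    [0.07,0,0,0.005,0,0,0.9],
    [0.14,0,0,0.005,0,0,0.9],
    [0.19,0,0,0.005,0,0,0.9],
    [0.21,0,0,0.005,0,0,0.9],
    [0.21,0,0,0.005,0,0,0.9]
  ]
}}

```text
clock: 9.98
ee_pos: [0.507, 0.019, 0.109]
tcp_rot: [0.706, -0.032, 0.707, 0.029]
contact_force: [-6.7, -1.2, 13.4]
opening: 0.0148
```

```bash
python3 go.py .505 .0175 .107 3
```

```text
t 9.975 pos [0.507 0.019 0.109] zyaw 4.89 open 0.0148 F [-6.73 -1.16 13.4 ] Tq [-0.18  1.04  0.03] q [-0.1   0.1   1.98 -0.01  1.06 -0.18]
row [ 0.0315 -0.0023  0.0039] [ 0.004  -0.0027 -0.0043]
```

Yaw is at 4.9° with the vertical-axis torque still small. I'll nudge on to feel the stop.

{"method": "send_rows", "body": {
  "steps": [
    [0.02,0,0,0.005,0,0,0.9],
    [0.04,0,0,0.005,0,0,0.9],
    [0.05,0,0,0.005,0,0,0.9],
    [0.05,0,0,0.005,0,0,0.9]
  ]
}}

```text
clock: 10.48
ee_pos: [0.5071, 0.019, 0.1088]
tcp_rot: [0.706, -0.015, 0.708, 0.011]
contact_force: [-7.0, -1.9, 13.9]
opening: 0.0147
```

```bash
python3 go.py .505 .0175 .107 3
```

```text
t 10.475 pos [0.5071 0.019  0.1088] zyaw 2.11 open 0.0147 F [-6.98 -1.94 13.91] Tq [-0.19  1.18  0.74] q [-0.1   0.1   1.98 -0.01  1.06 -0.13]
row [-0.0148 -0.0031  0.0049] [ 0.0035 -0.0028 -0.0043]
```

Vertical-axis torque rose to 0.74 N m, so the lid is at the stop. I'll let go so it springs up.

{"method": "send_rows", "body": {
  "steps": [
    [0,0,0,0,0,0,0.6],
    [0,0,0,0,0,0,0.45],
    [0,0,0,0,0,0,0.4],
    [0,0,0,0,0,0,0.4]
  ]
}}

```text
clock: 10.98
ee_pos: [0.5069, 0.0192, 0.1083]
tcp_rot: [0.706, -0.015, 0.708, 0.011]
contact_force: [0.2, 0.3, 0.3]
opening: 0.0512
```

```bash
python3 go.py .506 .019 .19 2.1
```

```text
t 10.975 pos [0.5069 0.0192 0.1083] zyaw 2.11 open 0.0512 F [0.2  0.29 0.33] Tq [ 0.02  0.   -0.  ] q [-0.1   0.1   1.98 -0.01  1.06 -0.13]
row [ 0.0002 -0.0036  0.0046] [-0.1635 -0.001  -0.0024]
```

{"method": "send_rows", "body": {
  "steps": [
    [0,0,0,-0.06,0,0,0.4],
    [0,0,0,-0.16,0,0,0.4],
    [0,0,0,-0.26,0,0,0.4],
    [0,0,0,-0.3,0,0,0.4]
  ]
}}

```text
clock: 11.48
ee_pos: [0.5093, 0.0198, 0.2622]
tcp_rot: [0.708, -0.015, 0.706, 0.011]
contact_force: [-1.5, -0.0, -0.2]
opening: 0.0512
```

{"method": "send_rows", "body": {
  "steps": [
    [0,0,0,0,0.2,0.35,0.4],
    [0,0,0,0,0.3,0.4,0.4],
    [0,0,0,0,0.3,0.4,0.4],
    [0,0,0,0,0.3,0.4,0.4],
    [0,0,0,0,0.3,0.4,0.4]
  ]
}}

```text
clock: 12.1
ee_pos: [0.705, 0.18, 0.2578]
tcp_rot: [0.707, -0.016, 0.707, 0.012]
contact_force: [-1.0, -0.1, -0.3]
opening: 0.0513
```

```bash
python3 go.py .506 .019 .19 2.1;python3 - <<'E'
from h import *
for n in ("scene","top"): cv2.imwrite(f"pics/{n}9.png",r.camera(n)[:,:,::-1])
E
```

```text
t 12.1 pos [0.705  0.18   0.2578] zyaw 2.29 open 0.0513 F [-1.02 -0.06 -0.32] Tq [-0.02 -0.05 -0.03] q [ 0.16  0.41  1.3  -0.    1.43  0.12]
row [ 0.0031 -0.0013  0.0047] [ 0.1376 -0.3052 -0.4103]
```

View pics/top9.png

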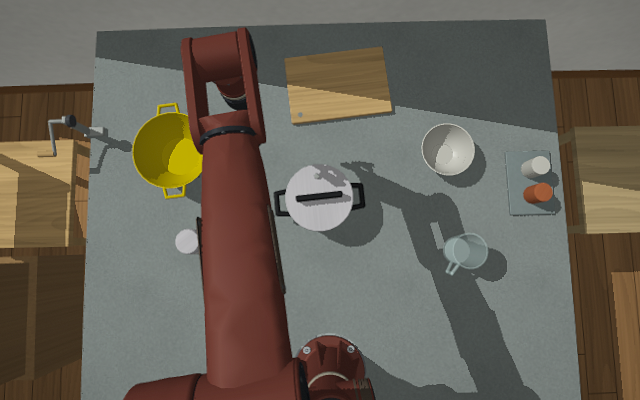

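View pics/scene9.png

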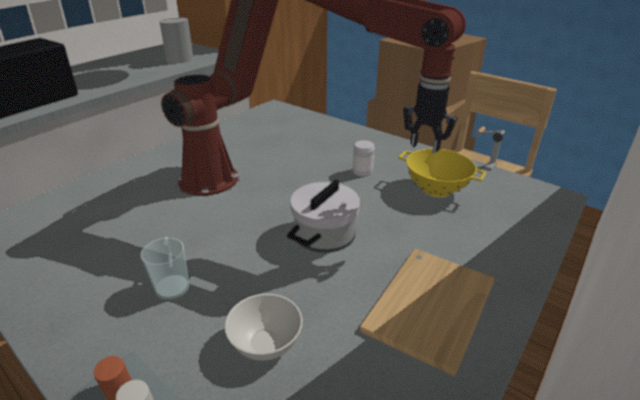

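The bar runs from (297,199) to (342,195), between the handles. The lid is clear of the arm and the other items appear unmoved. Next I'll measure the bar's angle and height.

```bash
python3 - <<'E'
from h import *
im=cv2.imread("pics/top9.png");cv2.imwrite("pics/c9t.png",cv2.resize(im[150:250,250:390],None,fx=5,fy=5,interpolation=cv2.INTER_CUBIC))
im2=cv2.imread("pics/scene9.png");cv2.imwrite("pics/c9s.png",cv2.resize(im2[160:260,270:380],None,fx=5,fy=5,interpolation=cv2.INTER_CUBIC))
g=cv2.cvtColor(im,cv2.COLOR_BGR2GRAY);g2=g.copy()
n,l,s,c=cv2.connectedComponentsWithStats((g<45).astype(np.uint8))
for i in range(1,n):
    if 300<c[i][0]<340 and 180<c[i][1]<215 and s[i][4]>50:
        ys,xs=np.where(l==i);P=ray("top",np.c_[xs,ys],.149);mu=P.mean(0);w,v=np.linalg.eigh(np.cov((P-mu).T));a=v[:,1]*np.sign(v[1,1]);print(s[i],mu,np.degrees(np.arctan2(a[1],a[0])))
# scene: vertical drop of the lid silhouette vs start
a=cv2.imread("pics/scene0.png",0).astype(float);b=cv2.imread("pics/scene9.png",0).astype(float)
for n0 in ((300,314),):
    pass
for x in (298,302,350,356):
    print(x,a[195:260:1,x][:].astype(int).tolist()); print(x,b[195:260:1,x].astype(int).tolist())
# colours of others moved?
for box,name in (((220,290,320,365),"bowl"),((135,230,195,300),"jug"),((345,135,380,180),"tin")):
    x0,y0,x1,y1=box;print(name,np.abs(a-b)[y0:y1,x0:x1].mean(),np.percentile(np.abs(a-b)[y0:y1,x0:x1],99))
x0,y0,x1,y1=395,155,490,200;print("colander",np.abs(a-b)[y0:y1,x0:x1].mean(),np.percentile(np.abs(a-b)[y0:y1,x0:x1],99))
E
```

```text
[296 191  46  11 256] [0.50470461 0.01796406] 95.05930867023913
298 [162, 165, 162, 160, 162, 161, 159, 161, 158, 160, 159, 158, 160, 157, 148, 127, 106, 97, 94, 97, 97, 94, 97, 94, 85, 78, 78, 78, 72, 64, 45, 30, 28, 31, 43, 54, 71, 75, 80, 73, 73, 49, 20, 18, 18, 7, 19, 35, 46, 64, 67, 72, 66, 74, 69, 70, 66, 70, 63, 69, 70, 72, 73, 70, 70]
298 [168, 168, 170, 169, 170, 171, 171, 171, 172, 173, 173, 172, 170, 172, 171, 171, 164, 147, 122, 106, 99, 98, 101, 99, 101, 98, 91, 83, 77, 65, 45, 33, 29, 31, 40, 64, 72, 80, 83, 82, 74, 54, 24, 18, 12, 11, 23, 35, 56, 62, 72, 70, 73, 71, 74, 74, 71, 75, 73, 77, 73, 70, 72, 75, 70]
302 [162, 162, 162, 162, 161, 160, 161, 160, 159, 160, 159, 160, 161, 162, 164, 163, 153, 130, 107, 100, 95, 99, 100, 99, 96, 97, 91, 81, 82, 80, 74, 79, 81, 81, 80, 80, 81, 80, 79, 79, 80, 79, 72, 49, 29, 21, 7, 11, 20, 27, 36, 52, 60, 67, 70, 67, 70, 68, 70, 66, 69, 70, 67, 68, 67]
302 [168, 168, 168, 168, 171, 169, 169, 169, 172, 171, 171, 172, 171, 169, 161, 142, 121, 116, 135, 145, 128, 109, 99, 101, 105, 105, 101, 99, 97, 89, 82, 88, 81, 82, 82, 85, 87, 83, 
[... 812 characters left out ...]
, 149, 138, 135, 129, 131, 132, 127, 127, 123, 121, 120, 117, 119, 120, 119, 119, 117, 118, 119, 117, 118, 116, 112, 111, 113, 116, 115, 114, 112, 115, 114, 118, 119, 118, 122, 119, 119, 118, 119, 121, 119, 119, 118, 121, 121, 119, 121, 121, 118, 120, 119, 119, 121]
356 [167, 170, 168, 168, 171, 168, 170, 169, 167, 167, 168, 166, 154, 127, 111, 112, 120, 124, 123, 124, 117, 119, 124, 122, 127, 124, 125, 124, 123, 125, 124, 122, 122, 119, 118, 117, 120, 119, 118, 119, 116, 122, 120, 121, 125, 124, 124, 125, 126, 125, 122, 123, 128, 125, 127, 126, 122, 129, 128, 123, 124, 124, 126, 126, 125]
bowl 8.2236 50.0
jug 11.455714285714286 50.0
tin 5.093333333333334 10.0
colander 4.647953216374269 10.0
```

View pics/c9t.png

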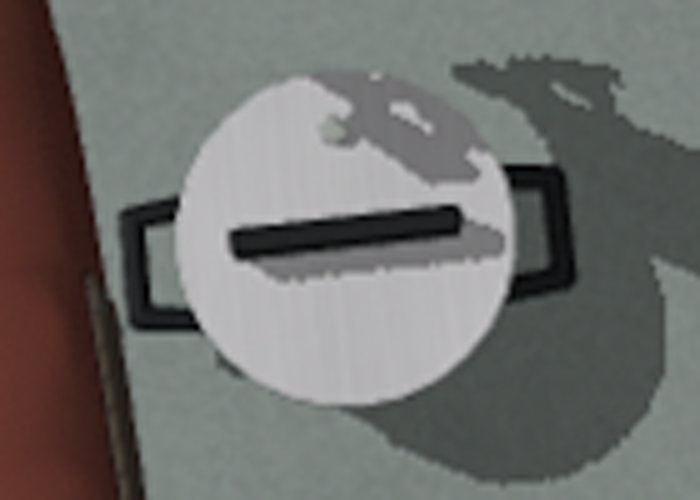

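View pics/c9s.png

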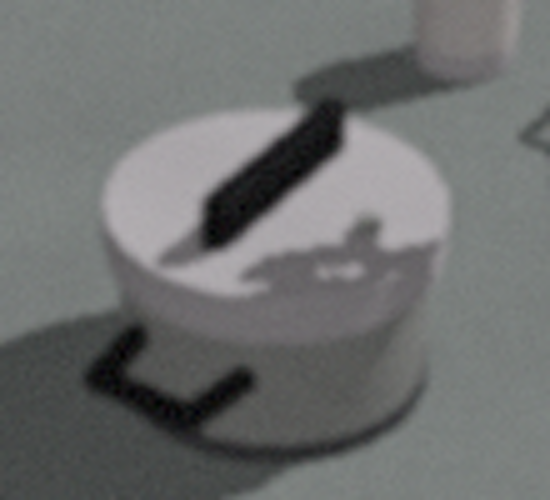

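The bar is at 95.1° against the handles' 94–95°, so it is lined up. I still need to confirm the lid sprang up (0.010, not 0.014), from the rim shift in the scene view. The bowl and jug regions also changed in brightness, possibly from arm shadow, so I'll check those too.

```bash
python3 - <<'E'
from h import *
a=cv2.GaussianBlur(cv2.imread("pics/scene0.png",0).astype(np.float32),(3,3),0);b=cv2.GaussianBlur(cv2.imread("pics/scene9.png",0).astype(np.float32),(3,3),0)
def edge(im,x,lo,hi,t):
    col=im[lo:hi,x]
    for i in range(len(col)-1):
        if (col[i]-t)*(col[i+1]-t)<=0: return lo+i+(t-col[i])/(col[i+1]-col[i])
s=[]
for x in range(297,311):
    e0,e1=edge(a,x,172,205,125),edge(b,x,172,205,125); 
    if e0 and e1: s.append(e1-e0)
print("far-left rim shift",np.round(s,2))
s=[]
for x in range(293,301):
    e0,e1=edge(a,x,200,222,130),edge(b,x,200,222,134);
    if e0 and e1: s.append(e1-e0)
print("front-left rim shift",np.round(s,2))
for d in (.006,.010,.014,.018):
    p=[.507-.06,.0195-.03,.126]; q=[.507-.0743,.0195+.0743*0+.05,.126]
    print(d,(proj("scene",np.array(p)-[0,0,d])-proj("scene",p))[0][1],(proj("scene",np.array(q)-[0,0,d])-proj("scene",q))[0][1])
A=cv2.imread("pics/top0.png");B=cv2.imread("pics/top9.png")
for nm,(x0,y0,x1,y1) in dict(bowl=(410,115,485,185),jug=(435,225,495,285),tin=(165,220,200,262),col=(125,95,180,205)).items():
    w=A[y0:y1,x0:x1].astype(np.float32).mean(2);v=B[y0:y1,x0:x1].astype(np.float32).mean(2)
    print(nm,cv2.phaseCorrelate(cv2.Laplacian(w,-1),cv2.Laplacian(v,-1)))
for nm,(x0,y0,x1,y1) in dict(bowl=(215,285,310,370),jug=(135,230,195,305),tin=(345,135,382,182),col=(395,155,495,202)).items():
    print(nm,cv2.phaseCorrelate(cv2.Laplacian(a[y0:y1,x0:x1],-1),cv2.Laplacian(b[y0:y1,x0:x1],-1)))
E
```

```text
far-left rim shift [ 1.98  1.89  1.56  1.36  1.1   1.11  1.32  1.53  0.98  1.1   1.4   1.36
 -0.42 -1.83]
front-left rim shift [2.71 2.91 2.89 2.69 2.57 2.67 2.62 2.35]
0.006 1.8122988423614288 1.7579575079112715
0.01 3.0148578020360333 2.9247887422856707
0.014 4.212928152905789 4.087527500218471
0.018 5.406530043426528 5.246190755875432
bowl ((0.48723986213205706, -0.006257455215283869), 0.9922458038506684)
jug ((-0.01101362212696344, 0.09370080224392652), 0.4444768500328064)
tin ((0.019732689258859182, 0.5249995876105977), 0.9597293197372814)
col ((-0.04109866622617986, 0.0016547721978454888), 0.9916936813460456)
bowl ((0.009710569782498624, -0.06387624321803287), 0.9989046816472654)
jug ((-0.16819781049770555, 0.6978059458756789), 0.7320899997287327)
tin ((-0.03518378210201334, -0.03267727597518544), 1.134617555141449)
col ((-0.0765520696961417, -0.022229558204632127), 1.1404161230723062)
```

The front rim shift is 2.7 px, about 9 mm, so the drop is about 0.010 (sprung up) rather than 0.014. The other items have not moved; the jug difference is arm shadow. I'll hand in.

```bash
python3 -c "
from plant import r
print(r.observe()['contact_force'],r.observe()['clock']); print(r.hand_in())"
```

```text
[ 0.35508975 -0.79662786 -0.55284943] 12.2
the job is handed in; nothing more can be done
None
```

The lid is closed and looks locked, with its bar over the side handles. I handed the job in at 12.2 s with the arm clear of everything.

**What I did:**
1. I gripped the bar and turned it about 23° anticlockwise, then released it, and the lid dropped about 6 mm into its slots.
2. I gripped again and pressed down about 11 mm with 13–16 N.
3. Holding it down, I turned it clockwise to the stop, where the torque rose to 0.74 N m. I then let go and backed away.

**Final checks:**
- **Alignment:** the bar lies at 95.1°, against about 94–95° for the handles.
- **Locked height:** the front rim is 2.7 px lower than at the start, about 9 mm. That fits sprung up and locked (0.010) and rules out still pressed under the ledge (0.014). The far rim gave a smaller, scattered shift of 1–2 px, and I set it aside because the reading was noisy.
- **Other items:** the colander showed no shift in either camera. The bowl and tin each showed about 0.5 px in the top view only and nothing in the scene view, which I took as a measuring artefact. The jug comparison was weak (up to 0.7 px) because its surroundings had changed, probably the arm's shadow. The arm never went near the bowl or jug.

**What went wrong or disagreed:**
- **First grip missed:** it closed just above the bar. In the pictures the fingertips stood about 27 mm higher than the stated tool geometry, so I went deeper using the camera and force readings.
- **Final jaw angle:** at the stop the jaws read about 2.1°, 2–3° past the handle line, probably from twist in the grip. The pictures show the bar itself lined up.

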